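# Click the support head onto the figurine stand

## Robot

A 6-joint arm with a two-finger parallel gripper is mounted at the origin on the work surface. World frame = base frame: x ahead of the robot, y to its left, z up, the work surface at z = 0. Lengths are in m, angles in rad, forces in N, time in s.
With the tool pointing down it reaches from about 0.325 to 0.85 m from the base axis. Payload 15.5 kg.
Tool frame: the origin (TCP) lies on the centre line of the jaws, within the pads' length; the fingertips stand 25 mm ahead of it and the grasp point (between the pads) lies 6 mm ahead of it; z points along the fingers, y is the line along which they close (so a half turn about z gives the same grasp; the last joint's range is limited). The gripper opens to 91 mm and grips with 3 to 60 N. Pads are 32 mm wide; open, the fingers measure 118 mm over their backs; the gripper's body (76 mm by 178 mm) begins 60 mm behind the grasp point.
Start: joints at [1.246, 0.494, 1.345, -0, 1.302, -0.096], TCP at [0.142, 0.609, 0.239] pointing down, gripper open.
Joint ranges: [-2.91, 2.91], [-0.82, 2.16], [0.22, 2.67], [-1.22, 4.37], [0.12, 2.79], [-3.08, 3.08]. Speed limits (rad/s): [1.89, 1.89, 2.57, 3.01, 3.01, 3.01].

## Interface

Orientations are given as a unit quaternion [x, y, z, w].
In Python, from workcell import sensors, optics, ticket gives the robot as it stands.
- The arm moves only by the tool arm_command, never from a script. Its argument "deltas" is a list of rows, each an object with "jaw": the closure, from 0 (fully open) to 1 (shut); "delta_pos": the shift along the tool's x, y, z in cm, a list of three; "angular": the turn, a rotation vector about the tool's x, y, z in degrees, a list of three. A call has exactly 8 rows; each row is the pose to reach, as a shift and turn from the pose commanded when the call began, along the tool's axes at that moment; what a row does not reach only later rows make up. A row lasts 1/8 s, in which the tool goes at most 62.5 mm and 10.7 degrees, less where a joint would pass 70% of its speed; a pose out of reach is approached as far as the arm can. A call with a gripper value outside its range is refused whole. The fingers move at their own pace and stop on an object; "newtons" is the grip in N (left out, the last holds). Time passes only in rows, so rows that repeat a pose let the fingers close, or fill a call up. It gives the time, the measured TCP pose, the force, the opening and the grip force at its end, in the units of the state.
- sensors.get_obs(): the state, without advancing time (a new reading comes with each control period).
- optics.capture(name): name is "scene" or "top"; returns (picture, depth): 384x512x3 uint8, red, green, blue; 384x512 float32, m along the optical axis (not along the pixel's ray), 0 where there is no reading.
- optics.calibration(name): a dict with "camera_matrix" (3x3 intrinsics, pixels), "R" (3x3) and "t" (3): a world point X has camera coordinates R X + t. Camera axes: x right, y down, z forward; pixel columns grow to the right and rows downward; lengths in m; the calibration is good to about 2 mm. A picture is of the moment at which its call begins. calibration takes no time and is no camera call.
- ticket.finish_job(): hands the job in; it is judged then, once.
The state is a dict: "t": time; "joint_pos": joint angles; "dq": joint speeds; "tau": joint torques, N m; "eef_pos": TCP position; "tcp_rot": TCP orientation; "ft_force": force on the tool from outside, world axes, zero at the start; "ft_torque": the same for the moment, N m; "opening": finger opening in m; "gripper_force": force on a finger pad.
Only numpy, scipy, OpenCV 4.12 (cv2) and the standard library are available. Lean on these libraries where they do the work, as an engineer would, in place of code of your own. Each camera call takes 0.05 s, during which the arm holds its last target. There are 200 camera calls.

## Task

Take the support head with the round wooden top, slide its sleeve down over the post of the figurine stand until the post's sprung balls click into the groove inside the sleeve, and let go, so that it hangs upright on the catch. Feel for the click and go gently: do not ram the head against the stand, and leave the cup, the jar and the tin where they are.

Things in the scene. Friction and masses are not known exactly. Their poses are not given: they have to be found in the camera images.
- stand: Figurine stand, fixed to the table: round dark cast base, 116 mm across, 14 mm high, with one upright steel post, 16 mm diameter, rising 122 mm above the base. Origin: centre of the base's underside; z runs up the post. Two sprung brass balls (8 mm) stick 3.6 mm out of the post, one on each side along the stand's y: the catch.
- post_foot (a point): Centre of the post's foot, on the top face of the base, 14 mm above the table. The catch's height above this point was set by the last user and is not measured: the balls' centres are anywhere from 62 to 110 mm up.
- post_tip (a point): Centre of the post's top end, 136 mm above the table; the last 6 mm of the post taper to 10 mm. Each ball's spring pushes outward with 4 N when the ball is out and about 9 N when the bore holds it in.
- head: Support head, loose, upright on the table, 0.12 to 0.19 kg: a grey plastic sleeve, 36 mm outer diameter, 124 mm long, closed on top by a round wooden block 50 mm across, 26 mm high (150 mm overall). Its socket is open below: 18.4 mm bore, 124 mm deep. Origin: centre of the lower rim, z up. Any yaw works on the post.
- head_rim (a point): Centre of the head's open lower rim; the mouth is flared to 26 mm over the lowest 8 mm. Going down the post, the flare meets the balls when the rim is about 2 mm below their centres and 5 to 8 N of push wedges them in; by 10 mm further the bore holds them in and it slides with 2 to 5 N of drag: let go there, the head stays put.
- head_grip (a point): Centre of the round wooden block at the top of the head, 137 mm above the lower rim: the place to grip.
- cup: Bystander: open white plastic cup, 70 mm across, 85 mm high, origin at the centre of its underside.
- jar: Bystander: small glass jar with a metal lid, 60 mm across, 70 mm high, origin at the centre of its underside.
- tin: Bystander: closed white painted flat box, 75 x 130 x 45 mm, origin at the centre of its underside.
- groove (a point): On the sleeve's axis, 54 mm above the lower rim: middle of the groove that runs all round inside the bore. As the balls spring out into it (the click) they pull the sleeve down by 3 to 10 N over a few mm; then the groove's upper edge resists, rising to 10 to 16 N. Pushed harder the sleeve slips past and the catch no longer holds it there.
Things that resemble listed ones, but are neither listed nor needed, are in the scene too. What is meant by the stand is not red, and is the smaller of those in its own colour.

How it is judged:
By the outcome, as a careful person would: the job done as asked, in the order asked, and still so for the second after the job is handed in, with the robot touching nothing.
It also fails if it takes over 70 s, if anything falls off the work surface, if the arm or the gripper's body presses on something with over 40 N, if the wrist force passes 120 N, or if a joint passes its speed limit or range.

## Working session

There is one attempt and no reset: what is moved stays moved. The work goes in short steps, Python scripts to look and compute and a tool call to move; the robot and the scene stay as the last step left them, time stands still between calls to the robot, and variables do not carry over. Pictures are saved under pics/ and viewed, at most 10 in all, crops included, and the job is handed in when it is done.

Besides the shell and the picture viewer there is one more tool, called after "Emit:" by a JSON object that holds its "op" and its "data", one argument or row to a line. arm_command: Moves the arm, as the interface text tells. Its arguments: {"type":"object","properties":{"deltas":{"type":"array","items":{"type":"object","properties":{"jaw":{"type":"number"},"delta_pos":{"type":"array","items":{"type":"number"}},"angular":{"type":"array","items":{"type":"number"}}}}},"newtons":{"type":"number"}},"required":["deltas"]}

```bash
mkdir -p pics
cat > h.py <<'E'
import numpy as np, cv2
from workcell import sensors, optics, ticket
def cal(n):
    c=optics.calibration(n); return [np.array(c[k],float) for k in("camera_matrix","R","t")]
def cloud(n,d):
    K,R,t=cal(n); v,u=np.mgrid[:d.shape[0],:d.shape[1]]
    p=np.stack([(u-K[0,2])/K[0,0]*d,(v-K[1,2])/K[1,1]*d,d],-1)
    return (p-t)@R
def ray(n,u,v,z):
    K,R,t=cal(n); r=R.T@np.linalg.inv(K)@[u,v,1.]; c=-R.T@t
    return c+r*(z-c[2])/r[2]
def snap(n,f):
    im,d=optics.capture(n); np.savez('pics/'+f+'.npz',im=im,d=d); cv2.imwrite('pics/'+f+'.png',im[...,::-1]); return im,d
E
python3 - <<'E'
from h import *
for n in("scene","top"):
    snap(n,n+'0'); K,R,t=cal(n); print(n,K[0,0],-R.T@t,R[2])
o=sensors.get_obs();print(o['t'],o['eef_pos'],o['tcp_rot'],o['ft_force'],o['opening'])
E
```

```text
scene 373.1624543304009 [0.89021079 0.73233345 0.90067334] [-0.33288983 -0.62940269 -0.70216566]
top 441.8330396631489 [0.36970872 0.01445022 1.4302032 ] [ 0.10446998  0.00935179 -0.99448407]
0.1 [0.14164467 0.60842955 0.23841362] [ 1.14139334e-01  9.93464611e-01 -5.14774230e-04 -1.14835917e-04] [0.39436593 0.66587297 0.03083559] 0.09139319065692607
```

View pics/scene0.png

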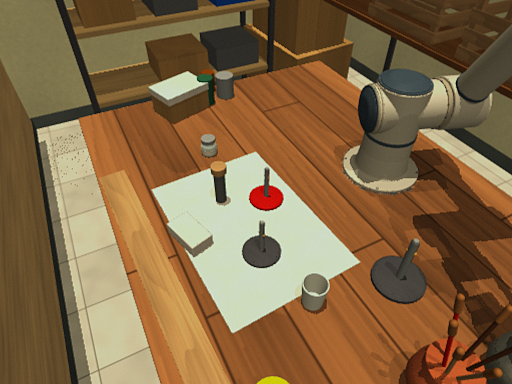

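View pics/top0.png

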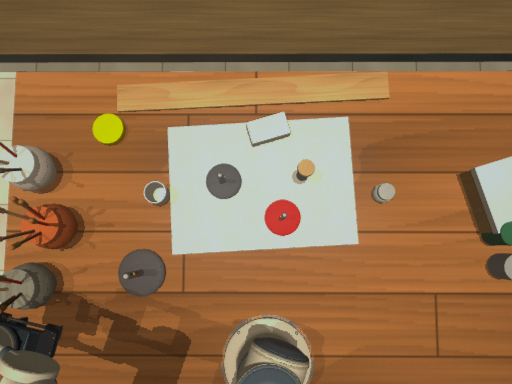

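The scene view shows the head upright near (219,185), the smaller dark stand at (262,250) and the larger dark one at (398,278). In the top view, the head's block is at (306,168), the stand at (224,181), the red one at (283,217) and the big dark one at (142,272).

Run:
```python
from h import *
D={n:np.load(f'pics/{n}0.npz') for n in("scene","top")}
for n in D:
    im,d=D[n]['im'],D[n]['d']; P=cloud(n,d); hsv=cv2.cvtColor(im,cv2.COLOR_RGB2HSV)
    wood=(abs(P[...,2]-.15)<.006)&(P[...,0]>.3)&(P[...,1]<0)&(P[...,1]>-.3)&(P[...,0]<.7)
    # fit circle to block top
    def circ(m,z,tag):
        c,l,s,_=cv2.connectedComponentsWithStats(m.astype(np.uint8))
        for i in range(1,c):
            if s[i,4]<15: continue
            q=max(cv2.findContours((l==i).astype(np.uint8),0,1)[0],key=len)[:,0]
            w=np.array([ray(n,u,v,z)[:2] for u,v in q]); (cx,cy),r=cv2.minEnclosingCircle((w*1000).astype(np.float32))
            print(n,tag,s[i],'centre',cx,cy,'r',r,'mean',P[l==i].mean(0))
    circ(wood,.15,'wood')
    circ((abs(P[...,2]-.014)<.005)&(im.max(-1)<110)&(hsv[...,1]<90)&(P[...,0]>.2),.014,'base')
    post=(P[...,2]>.04)&(P[...,2]<.16)&(abs(P[...,0]-.52)<.07)&(abs(P[...,1]-.12)<.07)
    for a in np.arange(.03,.145,.015):
        m=(abs(P[...,2]-a)<.0075)&(abs(P[...,0]-.52)<.08)&(abs(P[...,1]-.12)<.08)
        if m.any(): print(n,'post',round(a,3),m.sum(),P[m].mean(0))
```

```text
scene wood [210 161  17  12 150] centre 593.0595092773438 -107.83116149902344 r 28.065567016601562 mean [ 0.59117951 -0.1073945   0.1500732 ]
scene base [217  93  16   5  32] centre 308.5499267578125 -721.37451171875 r 36.398624420166016 mean [ 0.31292256 -0.71076678  0.01392126]
scene base [216 196  11   7  26] centre 591.7763061523438 -102.22077178955078 r 17.993925094604492 mean [ 0.59431624 -0.09713367  0.01420291]
scene base [169 231  24  24  42] centre 774.76318359375 12.10984992980957 r 59.24215316772461 mean [0.77338372 0.01314651 0.01382223]
scene base [243 236  38  31 819] centre 573.8221435546875 149.1537322998047 r 56.88936996459961 mean [0.57513723 0.15191272 0.01444797]
scene base [203 242  10   7  20] centre 706.121337890625 59.13013458251953 r 16.59171485900879 mean [0.70666123 0.05714174 0.01243416]
scene base [194 249   8   7  19] centre 741.6309204101562 69.60289001464844 r 14.027677536010742 mean [0.74189647 0.06767745 0.01356149]
scene base [371 256  56  46 964] centre 280.5011291503906 405.1358947753906 r 73.90047454833984 mean [0.29603827 0.41438775 0.01635925]
[... 1103 characters left out ...]
0.01497485]
top base [ 119  249   46   47 1090] centre 277.2868347167969 399.95550537109375 r 73.48424530029297 mean [0.2771483  0.39625784 0.01544511]
top base [488 255   6  19  25] centre 305.94287109375 -710.990966796875 r 28.29464340209961 mean [ 0.30528889 -0.70374748  0.01445025]
top post 0.03 6 [0.56366416 0.13787554 0.02748018]
top post 0.045 4 [0.56557613 0.14208355 0.04630715]
top post 0.06 2 [0.5715725  0.13668562 0.0544603 ]
top post 0.075 5 [0.56494306 0.14194339 0.07179428]
top post 0.09 10 [0.56844674 0.14229258 0.08839667]
top post 0.105 2 [0.56778819 0.13713049 0.10117292]
top post 0.12 4 [0.56486203 0.14180917 0.11564212]
top post 0.135 26 [0.57048485 0.14316558 0.13328824]
```

Emit:
{"op": "arm_command", "data": {
  "deltas": [
    {"delta_pos": [-3,-3,0],"jaw": 0},
    {"delta_pos": [-7,-7,0],"jaw": 0},
    {"delta_pos": [-11,-11,0],"jaw": 0},
    {"delta_pos": [-15,-15,0],"jaw": 0},
    {"delta_pos": [-19,-19,0],"jaw": 0},
    {"delta_pos": [-23,-23,0],"jaw": 0},
    {"delta_pos": [-27,-27,0],"jaw": 0},
    {"delta_pos": [-31,-31,0],"jaw": 0}
  ]
}}

```text
invalid input
```

Emit:
{"op": "arm_command", "data": {
  "deltas": [
    {"delta_pos": [-4,-4,0],"jaw": 0},
    {"delta_pos": [-8,-8,0],"jaw": 0},
    {"delta_pos": [-12,-12,0],"jaw": 0},
    {"delta_pos": [-16,-16,0],"jaw": 0},
    {"delta_pos": [-20,-20,0],"jaw": 0},
    {"delta_pos": [-24,-24,0],"jaw": 0},
    {"delta_pos": [-27,-27,0],"jaw": 0},
    {"delta_pos": [-29,-28.7,0],"jaw": 0}
  ]
}}

```text
invalid input
```

Emit:
{"op": "arm_command", "data": {
  "deltas": [
    {"delta_pos": [-3,-3,0],"angular": [0,0,0],"jaw": 0},
    {"delta_pos": [-7,-7,0],"angular": [0,0,0],"jaw": 0},
    {"delta_pos": [-11,-11,0],"angular": [0,0,0],"jaw": 0},
    {"delta_pos": [-15,-15,0],"angular": [0,0,0],"jaw": 0},
    {"delta_pos": [-19,-19,0],"angular": [0,0,0],"jaw": 0},
    {"delta_pos": [-23,-23,0],"angular": [0,0,0],"jaw": 0},
    {"delta_pos": [-27,-27,0],"angular": [0,0,0],"jaw": 0},
    {"delta_pos": [-31,-31,0],"angular": [0,0,0],"jaw": 0}
  ]
}}

```text
t: 1.1
eef_pos: [0.374, 0.2348, 0.2389]
tcp_rot: [0.114, 0.993, 0.0, 0.0]
ft_force: [0.8, 0.8, 0.3]
opening: 0.0911
gripper_force: 0.0
```

Emit:
{"op": "arm_command", "data": {
  "deltas": [
    {"delta_pos": [-4,-4,0],"angular": [0,0,0],"jaw": 0},
    {"delta_pos": [-8,-8,0],"angular": [0,0,0],"jaw": 0},
    {"delta_pos": [-12,-12,0],"angular": [0,0,0],"jaw": 0},
    {"delta_pos": [-16,-16,0],"angular": [0,0,0],"jaw": 0},
    {"delta_pos": [-20,-20,0],"angular": [0,0,0],"jaw": 0},
    {"delta_pos": [-24,-24,0],"angular": [0,0,0],"jaw": 0},
    {"delta_pos": [-27,-27,0],"angular": [0,0,0],"jaw": 0},
    {"delta_pos": [-29,-28.7,0],"angular": [0,0,0],"jaw": 0}
  ]
}}

```text
t: 2.1
eef_pos: [0.5913, -0.1108, 0.2384]
tcp_rot: [0.115, 0.993, -0.0, -0.0]
ft_force: [0.6, -0.1, -0.2]
opening: 0.0911
gripper_force: 0.0
```

Run:
```python
from h import *
im,d=snap('scene','s1'); print({k:np.round(v,4) for k,v in sensors.get_obs().items() if k in('t','eef_pos','joint_pos','ft_force','tcp_rot')})
cv2.imwrite('pics/s1c.png',cv2.resize(im[90:290,150:350,::-1],None,fx=3,fy=3))
```

```text
{'t': np.float64(2.15), 'joint_pos': array([-2.8620e-01,  4.6310e-01,  1.4023e+00, -7.0000e-04,  1.2753e+00,
       -1.6261e+00]), 'eef_pos': array([ 0.5928, -0.1126,  0.2384]), 'tcp_rot': array([ 1.151e-01,  9.934e-01, -4.000e-04,  4.000e-04]), 'ft_force': array([ 0.5153, -3.151 , -1.0884])}
```

View pics/s1c.png

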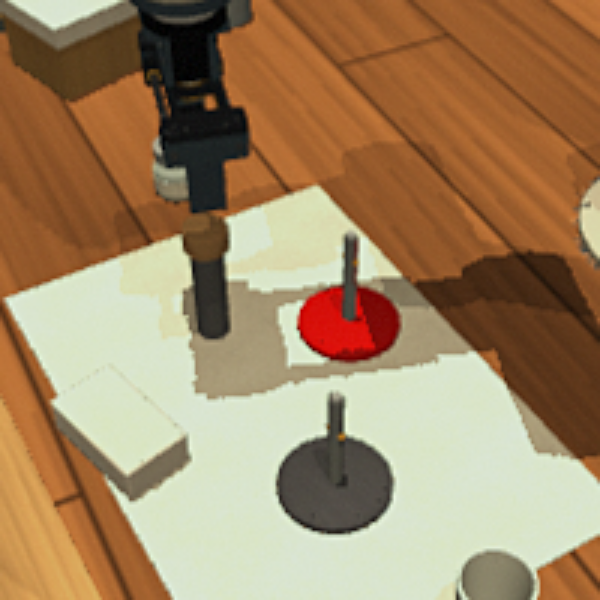

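The crop shows the open gripper over the head's block at (207,235). The stand's post is at (337,440), with a brass ball visible at (341,436).

Emit:
{"op": "arm_command", "data": {
  "deltas": [
    {"delta_pos": [0,0,2],"angular": [0,0,0],"jaw": 0},
    {"delta_pos": [0,0,4.5],"angular": [0,0,0],"jaw": 0},
    {"delta_pos": [0,0,7],"angular": [0,0,0],"jaw": 0},
    {"delta_pos": [0,0,9],"angular": [0,0,0],"jaw": 0},
    {"delta_pos": [0,0,9.5],"angular": [0,0,0],"jaw": 0},
    {"delta_pos": [0,0,9.5],"angular": [0,0,0],"jaw": 0},
    {"delta_pos": [0,0,9.5],"angular": [0,0,0],"jaw": 0.3},
    {"delta_pos": [0,0,9.5],"angular": [0,0,0],"jaw": 0.4}
  ],
  "newtons": 30
}}

```text
t: 3.15
eef_pos: [0.591, -0.1089, 0.1446]
tcp_rot: [0.114, 0.993, -0.0, 0.001]
ft_force: [0.2, -0.0, -0.7]
opening: 0.0742
gripper_force: 0.0
```

Emit:
{"op": "arm_command", "data": {
  "deltas": [
    {"delta_pos": [0,0,0],"angular": [0,0,0],"jaw": 0.6},
    {"delta_pos": [0,0,0],"angular": [0,0,0],"jaw": 1},
    {"delta_pos": [0,0,0],"angular": [0,0,0],"jaw": 1},
    {"delta_pos": [0,0,0],"angular": [0,0,0],"jaw": 1},
    {"delta_pos": [0,0,0],"angular": [0,0,0],"jaw": 1},
    {"delta_pos": [0,0,0],"angular": [0,0,0],"jaw": 1},
    {"delta_pos": [0,0,-0.5],"angular": [0,0,0],"jaw": 1},
    {"delta_pos": [0,0,-1],"angular": [0,0,0],"jaw": 1}
  ],
  "newtons": 30
}}

```text
t: 4.15
eef_pos: [0.5906, -0.1087, 0.1541]
tcp_rot: [0.114, 0.993, 0.0, -0.0]
ft_force: [0.0, 0.1, -2.2]
opening: 0.0497
gripper_force: 30.0
```

Emit:
{"op": "arm_command", "data": {
  "deltas": [
    {"delta_pos": [0,0,-1],"angular": [0,0,0],"jaw": 1},
    {"delta_pos": [0,0,-3],"angular": [0,0,0],"jaw": 1},
    {"delta_pos": [0,0,-6],"angular": [0,0,0],"jaw": 1},
    {"delta_pos": [0,0,-9],"angular": [0,0,0],"jaw": 1},
    {"delta_pos": [0,0,-12],"angular": [0,0,0],"jaw": 1},
    {"delta_pos": [0,0,-14.5],"angular": [0,0,0],"jaw": 1},
    {"delta_pos": [0,0,-15.6],"angular": [0,0,0],"jaw": 1},
    {"delta_pos": [0.3,0.9,-15.6],"angular": [0,0,0],"jaw": 1}
  ]
}}

```text
t: 5.15
eef_pos: [0.5899, -0.0994, 0.3103]
tcp_rot: [0.115, 0.993, -0.0, 0.0]
ft_force: [-0.2, 0.4, -2.1]
opening: 0.0496
gripper_force: 30.0
```

Emit:
{"op": "arm_command", "data": {
  "deltas": [
    {"delta_pos": [1,3,0],"angular": [0,0,0],"jaw": 1},
    {"delta_pos": [2.1,6.6,0],"angular": [0,0,0],"jaw": 1},
    {"delta_pos": [3.4,10.6,0],"angular": [0,0,0],"jaw": 1},
    {"delta_pos": [4.7,14.6,0],"angular": [0,0,0],"jaw": 1},
    {"delta_pos": [5.9,18.4,0],"angular": [0,0,0],"jaw": 1},
    {"delta_pos": [6.9,21.4,0],"angular": [0,0,0],"jaw": 1},
    {"delta_pos": [7.5,23.3,0],"angular": [0,0,0],"jaw": 1},
    {"delta_pos": [7.5,23.3,0],"angular": [0,0,0],"jaw": 1}
  ]
}}

```text
t: 6.15
eef_pos: [0.5692, 0.1456, 0.3092]
tcp_rot: [0.113, 0.994, -0.0, -0.001]
ft_force: [0.0, -0.5, -0.6]
opening: 0.0496
gripper_force: 30.0
```

Run:
```python
from h import *
im,d=snap('scene','s2'); print({k:np.round(v,4) for k,v in sensors.get_obs().items() if k in('t','eef_pos','joint_pos','ft_force','tcp_rot')})
cv2.imwrite('pics/s2c.png',cv2.resize(im[110:290,170:370,::-1],None,fx=4,fy=3.3))
cv2.imwrite('pics/s2c.png',cv2.resize(im[120:290,180:340,::-1],None,fx=3.5,fy=3.5))
snap('top','t2')
```

```text
{'t': np.float64(6.2), 'joint_pos': array([ 1.4730e-01,  3.8130e-01,  1.3382e+00, -3.0000e-04,  1.4230e+00,
       -1.1955e+00]), 'eef_pos': array([0.5694, 0.1447, 0.3094]), 'tcp_rot': array([ 1.137e-01,  9.935e-01, -3.000e-04, -4.000e-04]), 'ft_force': array([ 0.1621, -0.0875, -1.8683])}
```

View pics/s2c.png

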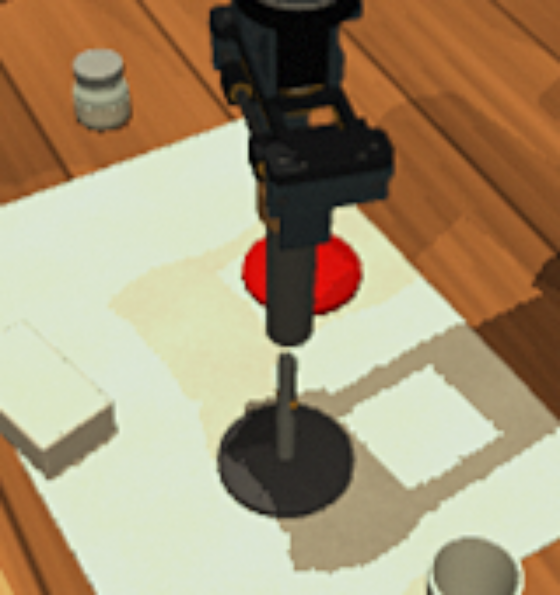

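The sleeve hangs just above the post tip: its lower rim is at crop (290,335), the tip at (287,357) and the brass ball at (293,405). I'll measure the offset between the sleeve axis and the post axis.

```bash
cat > rel.py <<'E'
from h import *
from scipy.optimize import least_squares
def axis(P,c0,r,zs,dz=.005,w=.03):
    out=[]
    for z in zs:
        m=(abs(P[...,2]-z)<dz)&(np.hypot(P[...,0]-c0[0],P[...,1]-c0[1])<w)
        q=P[m][:,:2]
        if len(q)<5: continue
        s=least_squares(lambda c:np.hypot(*(q-c).T)-r,c0,loss='soft_l1',f_scale=.001)
        out.append((z,len(q),*s.x,np.sqrt(2*s.cost/len(q))))
    return np.array(out)
E
python3 - <<'E'
from rel import *
np.set_printoptions(precision=4,suppress=True)
f=np.load('pics/s2.npz'); P=cloud('scene',f['d'])
print('sleeve\n',axis(P,[.572,.145],.018,np.arange(.18,.27,.012)))
f=np.load('pics/scene0.npz');P0=cloud('scene',f['d'])
print('post\n',axis(P,[.569,.143],.008,np.arange(.03,.13,.012),w=.02)); print(axis(P0,[.569,.143],.008,np.arange(.03,.13,.012),w=.02))
im=np.load('pics/scene0.npz')['im'].astype(int)
s=im[...,0]-im[...,2]; s[:222]=0;s[252:]=0;s[:,:255]=0;s[:,270:]=0
v,u=np.nonzero(s>40); print(u.mean() if len(u) else 0,v.mean() if len(v) else 0,len(u),[P0[a,b] for a,b in zip(v,u)][:5])
# 2D lateral: pixel columns projected axis
K,R,t=cal('scene')
for X in ([.5685,.142,.136],[.5685,.142,.05]):
    c=K@(R@X+t); print(c[:2]/c[2])
E
```

```text
sleeve
 [[ 0.18   36.      0.5687  0.1442  0.0008]
 [ 0.192  38.      0.5691  0.1439  0.0008]
 [ 0.204  38.      0.5691  0.1445  0.0008]
 [ 0.216  35.      0.5691  0.1451  0.0008]
 [ 0.228  37.      0.5688  0.1451  0.0008]
 [ 0.24   39.      0.5692  0.145   0.0008]
 [ 0.252  43.      0.5694  0.1453  0.0008]
 [ 0.264  42.      0.5689  0.1455  0.0007]]
post
 [[ 0.03   14.      0.5701  0.1441  0.0006]
 [ 0.042  13.      0.57    0.1432  0.0005]
 [ 0.054  13.      0.57    0.1441  0.0008]
 [ 0.066  14.      0.5698  0.1441  0.0005]
 [ 0.078  14.      0.5698  0.1438  0.001 ]
 [ 0.09   14.      0.5689  0.1442  0.001 ]
 [ 0.102  13.      0.5698  0.1433  0.0006]
 [ 0.114  17.      0.5698  0.1434  0.0006]
 [ 0.126  16.      0.5695  0.1432  0.0007]]
[[ 0.03   15.      0.5699  0.1436  0.0007]
 [ 0.042  14.      0.57    0.1435  0.0009]
 [ 0.054  16.      0.5699  0.1436  0.0008]
 [ 0.066  10.      0.5699  0.1427  0.0005]
 [ 0.078  11.      0.5699  0.143   0.0007]
 [ 0.09   17.      0.5702  0.1438  0.0008]
 [ 0.102  13.      0.5701  0.1433  0.0007]
 [ 0.114  14.      0.5698  0.144   0.0007]
 [ 0.126  14.      0.5697  0.1433  0.0008]]
262.3333333333333 234.22222222222223 9 [array([0.5775, 0.1417, 0.0963]), array([0.5768, 0.1404, 0.0902]), array([0.5696, 0.1509, 0.0887]), array([0.5667, 0.1516, 0.0878]), array([0.5729, 0.1512, 0.0865])]
[262.0572 220.5339]
[261.7019 240.2746]
```

Emit:
{"op": "arm_command", "data": {
  "deltas": [
    {"delta_pos": [-0.1,0,0.6],"angular": [0,0,0],"jaw": 1},
    {"delta_pos": [-0.1,0,1.4],"angular": [0,0,0],"jaw": 1},
    {"delta_pos": [-0.1,0,2.2],"angular": [0,0,0],"jaw": 1},
    {"delta_pos": [-0.1,0,2.7],"angular": [0,0,0],"jaw": 1},
    {"delta_pos": [-0.1,0,3.0],"angular": [0,0,0],"jaw": 1},
    {"delta_pos": [-0.1,0,3.3],"angular": [0,0,0],"jaw": 1},
    {"delta_pos": [-0.1,0,3.6],"angular": [0,0,0],"jaw": 1},
    {"delta_pos": [-0.1,0,3.8],"angular": [0,0,0],"jaw": 1}
  ]
}}

```text
t: 7.25
eef_pos: [0.5706, 0.1444, 0.2718]
tcp_rot: [0.114, 0.993, -0.0, 0.0]
ft_force: [0.7, 0.5, -1.6]
opening: 0.0497
gripper_force: 30.0
```

Run:
```python
from rel import *
np.set_printoptions(precision=4,suppress=True)
im,d=snap('scene','s3');P=cloud('scene',d)
print(axis(P,[.57,.144],.018,np.arange(.15,.24,.012)))
print(axis(P,[.57,.143],.008,np.arange(.03,.12,.012),w=.02))
o=sensors.get_obs();print(o['eef_pos'],o['ft_force'],o['ft_torque'])
```

```text
[[ 0.15   35.      0.5698  0.143   0.0008]
 [ 0.162  35.      0.5705  0.143   0.0007]
 [ 0.174  32.      0.57    0.1436  0.0007]
 [ 0.186  36.      0.5705  0.1432  0.0007]
 [ 0.198  34.      0.5703  0.1439  0.0009]
 [ 0.21   38.      0.5704  0.1438  0.0006]
 [ 0.222  35.      0.5707  0.1441  0.0008]
 [ 0.234  16.      0.5707  0.1436  0.0006]]
[[ 0.03   14.      0.5702  0.1441  0.0011]
 [ 0.042  13.      0.5702  0.1435  0.0007]
 [ 0.054  15.      0.5701  0.1437  0.0007]
 [ 0.066  14.      0.57    0.1436  0.0008]
 [ 0.078  12.      0.5687  0.1434  0.0007]
 [ 0.09   13.      0.5704  0.1442  0.001 ]
 [ 0.102  13.      0.57    0.1434  0.0007]
 [ 0.114  11.      0.5699  0.1437  0.0007]]
[0.5705 0.1444 0.2716] [-0.3336  0.2952 -1.901 ] [0.0364 0.0553 0.0016]
```

Emit:
{"op": "arm_command", "data": {
  "deltas": [
    {"delta_pos": [0,0,0.2],"angular": [0,0,0],"jaw": 1},
    {"delta_pos": [0,0,0.4],"angular": [0,0,0],"jaw": 1},
    {"delta_pos": [0,0,0.6],"angular": [0,0,0],"jaw": 1},
    {"delta_pos": [0,0,0.9],"angular": [0,0,0],"jaw": 1},
    {"delta_pos": [0,0,1.2],"angular": [0,0,0],"jaw": 1},
    {"delta_pos": [0,0,1.5],"angular": [0,0,0],"jaw": 1},
    {"delta_pos": [0,0,1.8],"angular": [0,0,0],"jaw": 1},
    {"delta_pos": [0,0,2.0],"angular": [0,0,0],"jaw": 1}
  ]
}}

```text
t: 8.3
eef_pos: [0.5706, 0.1443, 0.2517]
tcp_rot: [0.114, 0.993, -0.0, -0.0]
ft_force: [0.4, 0.9, -1.5]
opening: 0.0493
gripper_force: 30.0
```

Emit:
{"op": "arm_command", "data": {
  "deltas": [
    {"delta_pos": [0,0,0.2],"angular": [0,0,0],"jaw": 1},
    {"delta_pos": [0,0,0.4],"angular": [0,0,0],"jaw": 1},
    {"delta_pos": [0,0,0.6],"angular": [0,0,0],"jaw": 1},
    {"delta_pos": [0,0,0.8],"angular": [0,0,0],"jaw": 1},
    {"delta_pos": [0,0,1.0],"angular": [0,0,0],"jaw": 1},
    {"delta_pos": [0,0,1.2],"angular": [0,0,0],"jaw": 1},
    {"delta_pos": [0,0,1.4],"angular": [0,0,0],"jaw": 1},
    {"delta_pos": [0,0,1.5],"angular": [0,0,0],"jaw": 1}
  ]
}}

```text
t: 9.3
eef_pos: [0.5706, 0.1443, 0.2368]
tcp_rot: [0.114, 0.993, -0.0, -0.0]
ft_force: [-0.1, 0.3, -1.3]
opening: 0.0493
gripper_force: 30.0
```

Emit:
{"op": "arm_command", "data": {
  "deltas": [
    {"delta_pos": [0,0,0.1],"angular": [0,0,0],"jaw": 1},
    {"delta_pos": [0,0,0.1],"angular": [0,0,0],"jaw": 1},
    {"delta_pos": [0,0,0.2],"angular": [0,0,0],"jaw": 1},
    {"delta_pos": [0,0,0.2],"angular": [0,0,0],"jaw": 1},
    {"delta_pos": [0,0,0.3],"angular": [0,0,0],"jaw": 1},
    {"delta_pos": [0,0,0.3],"angular": [0,0,0],"jaw": 1},
    {"delta_pos": [0,0,0.4],"angular": [0,0,0],"jaw": 1},
    {"delta_pos": [0,0,0.4],"angular": [0,0,0],"jaw": 1}
  ]
}}

```text
t: 10.3
eef_pos: [0.5706, 0.1443, 0.2328]
tcp_rot: [0.114, 0.993, -0.0, -0.0]
ft_force: [0.2, 1.3, -1.9]
opening: 0.0492
gripper_force: 30.0
```

Emit:
{"op": "arm_command", "data": {
  "deltas": [
    {"delta_pos": [0,0,0.1],"angular": [0,0,0],"jaw": 1},
    {"delta_pos": [0,0,0.1],"angular": [0,0,0],"jaw": 1},
    {"delta_pos": [0,0,0.2],"angular": [0,0,0],"jaw": 1},
    {"delta_pos": [0,0,0.2],"angular": [0,0,0],"jaw": 1},
    {"delta_pos": [0,0,0.3],"angular": [0,0,0],"jaw": 1},
    {"delta_pos": [0,0,0.3],"angular": [0,0,0],"jaw": 1},
    {"delta_pos": [0,0,0.3],"angular": [0,0,0],"jaw": 1},
    {"delta_pos": [0,0,0.3],"angular": [0,0,0],"jaw": 1}
  ]
}}

```text
t: 11.3
eef_pos: [0.5706, 0.1443, 0.2299]
tcp_rot: [0.114, 0.993, -0.0, -0.0]
ft_force: [-0.7, 0.7, -1.4]
opening: 0.0493
gripper_force: 30.0
```

Emit:
{"op": "arm_command", "data": {
  "deltas": [
    {"delta_pos": [0,0,0.1],"angular": [0,0,0],"jaw": 1},
    {"delta_pos": [0,0,0.1],"angular": [0,0,0],"jaw": 1},
    {"delta_pos": [0,0,0.2],"angular": [0,0,0],"jaw": 1},
    {"delta_pos": [0,0,0.2],"angular": [0,0,0],"jaw": 1},
    {"delta_pos": [0,0,0.3],"angular": [0,0,0],"jaw": 1},
    {"delta_pos": [0,0,0.3],"angular": [0,0,0],"jaw": 1},
    {"delta_pos": [0,0,0.3],"angular": [0,0,0],"jaw": 1},
    {"delta_pos": [0,0,0.3],"angular": [0,0,0],"jaw": 1}
  ]
}}

```text
t: 12.3
eef_pos: [0.5706, 0.1444, 0.227]
tcp_rot: [0.114, 0.993, 0.0, 0.0]
ft_force: [-0.5, 1.1, -1.0]
opening: 0.0495
gripper_force: 30.0
```

Emit:
{"op": "arm_command", "data": {
  "deltas": [
    {"delta_pos": [0,0,0.1],"angular": [0,0,0],"jaw": 1},
    {"delta_pos": [0,0,0.1],"angular": [0,0,0],"jaw": 1},
    {"delta_pos": [0,0,0.2],"angular": [0,0,0],"jaw": 1},
    {"delta_pos": [0,0,0.2],"angular": [0,0,0],"jaw": 1},
    {"delta_pos": [0,0,0.3],"angular": [0,0,0],"jaw": 1},
    {"delta_pos": [0,0,0.3],"angular": [0,0,0],"jaw": 1},
    {"delta_pos": [0,0,0.3],"angular": [0,0,0],"jaw": 1},
    {"delta_pos": [0,0,0.3],"angular": [0,0,0],"jaw": 1}
  ]
}}

```text
t: 13.3
eef_pos: [0.5707, 0.1444, 0.224]
tcp_rot: [0.114, 0.993, 0.0, 0.0]
ft_force: [-0.5, 3.5, 3.6]
opening: 0.0495
gripper_force: 30.0
```

Emit:
{"op": "arm_command", "data": {
  "deltas": [
    {"delta_pos": [0,0,0.1],"angular": [0,0,0],"jaw": 1},
    {"delta_pos": [0,0,0.1],"angular": [0,0,0],"jaw": 1},
    {"delta_pos": [0,0,0.2],"angular": [0,0,0],"jaw": 1},
    {"delta_pos": [0,0,0.2],"angular": [0,0,0],"jaw": 1},
    {"delta_pos": [0,0,0.3],"angular": [0,0,0],"jaw": 1},
    {"delta_pos": [0,0,0.3],"angular": [0,0,0],"jaw": 1},
    {"delta_pos": [0,0,0.3],"angular": [0,0,0],"jaw": 1},
    {"delta_pos": [0,0,0.3],"angular": [0,0,0],"jaw": 1}
  ]
}}

```text
t: 14.3
eef_pos: [0.5708, 0.1444, 0.2211]
tcp_rot: [0.114, 0.993, 0.0, 0.0]
ft_force: [0.3, 3.7, 5.6]
opening: 0.0494
gripper_force: 30.0
```

Emit:
{"op": "arm_command", "data": {
  "deltas": [
    {"delta_pos": [0,0.03,0.2],"angular": [0,0,0],"jaw": 1},
    {"delta_pos": [0,0.05,0.4],"angular": [0,0,0],"jaw": 1},
    {"delta_pos": [0,0.05,0.6],"angular": [0,0,0],"jaw": 1},
    {"delta_pos": [0,0.05,0.8],"angular": [0,0,0],"jaw": 1},
    {"delta_pos": [0,0.05,1.0],"angular": [0,0,0],"jaw": 1},
    {"delta_pos": [0,0.05,1.2],"angular": [0,0,0],"jaw": 1},
    {"delta_pos": [0,0.05,1.4],"angular": [0,0,0],"jaw": 1},
    {"delta_pos": [0,0.05,1.5],"angular": [0,0,0],"jaw": 1}
  ]
}}

```text
t: 15.3
eef_pos: [0.5706, 0.1448, 0.2057]
tcp_rot: [0.114, 0.993, -0.0, -0.0]
ft_force: [-0.5, 2.6, 2.5]
opening: 0.0496
gripper_force: 30.0
```

Emit:
{"op": "arm_command", "data": {
  "deltas": [
    {"delta_pos": [0,0.0,0.3],"angular": [0,0,0],"jaw": 1},
    {"delta_pos": [0,0.0,0.6],"angular": [0,0,0],"jaw": 1},
    {"delta_pos": [0,0.0,0.9],"angular": [0,0,0],"jaw": 1},
    {"delta_pos": [0,0.0,1.2],"angular": [0,0,0],"jaw": 1},
    {"delta_pos": [0,0.0,1.5],"angular": [0,0,0],"jaw": 1},
    {"delta_pos": [0,0.0,1.8],"angular": [0,0,0],"jaw": 1},
    {"delta_pos": [0,0.0,2.0],"angular": [0,0,0],"jaw": 1},
    {"delta_pos": [0,0.0,2.1],"angular": [0,0,0],"jaw": 1}
  ]
}}

```text
t: 16.3
eef_pos: [0.5706, 0.1447, 0.1847]
tcp_rot: [0.114, 0.993, -0.0, -0.0]
ft_force: [0.3, 1.4, 3.1]
opening: 0.0493
gripper_force: 30.0
```

Run:
```python
from h import *
im,d=snap('scene','s4')
o=sensors.get_obs();print(o['eef_pos'],o['ft_force'],o['ft_torque'])
cv2.imwrite('pics/s4c.png',cv2.resize(im[150:280,200:330,::-1],None,fx=4.5,fy=4.5))
```

```text
[0.57050992 0.14472185 0.18456137] [ 0.23577717  0.33701967 -2.16470076] [0.2571273  0.00219964 0.06906314]
```

View pics/s4c.png

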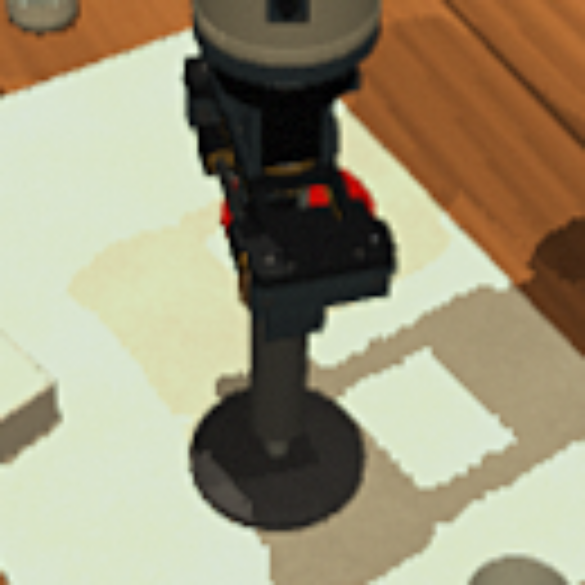

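The sleeve is over the post, with its rim at about (277,440) and a short stretch of post visible below. From here I go in small steps.

Emit:
{"op": "arm_command", "data": {
  "deltas": [
    {"delta_pos": [0,0.0,0.1],"angular": [0,0,0],"jaw": 1},
    {"delta_pos": [0,0.0,0.2],"angular": [0,0,0],"jaw": 1},
    {"delta_pos": [0,0.0,0.3],"angular": [0,0,0],"jaw": 1},
    {"delta_pos": [0,0.0,0.4],"angular": [0,0,0],"jaw": 1},
    {"delta_pos": [0,0.0,0.45],"angular": [0,0,0],"jaw": 1},
    {"delta_pos": [0,0.0,0.5],"angular": [0,0,0],"jaw": 1},
    {"delta_pos": [0,0.0,0.55],"angular": [0,0,0],"jaw": 1},
    {"delta_pos": [0,0.0,0.6],"angular": [0,0,0],"jaw": 1}
  ]
}}

```text
t: 17.35
eef_pos: [0.5707, 0.1448, 0.1789]
tcp_rot: [0.114, 0.993, -0.0, -0.0]
ft_force: [-0.9, 0.1, 3.6]
opening: 0.0496
gripper_force: 30.0
```

Emit:
{"op": "arm_command", "data": {
  "deltas": [
    {"delta_pos": [0,0.0,0],"angular": [0,0,0],"jaw": 1},
    {"delta_pos": [0,0.0,0.02],"angular": [0,0,0],"jaw": 1},
    {"delta_pos": [0,0.0,0.04],"angular": [0,0,0],"jaw": 1},
    {"delta_pos": [0,0.0,0.06],"angular": [0,0,0],"jaw": 1},
    {"delta_pos": [0,0.0,0.08],"angular": [0,0,0],"jaw": 1},
    {"delta_pos": [0,0.0,0.1],"angular": [0,0,0],"jaw": 1},
    {"delta_pos": [0,0.0,0.12],"angular": [0,0,0],"jaw": 1},
    {"delta_pos": [0,0.0,0.15],"angular": [0,0,0],"jaw": 1}
  ]
}}

```text
t: 18.35
eef_pos: [0.5706, 0.1448, 0.1773]
tcp_rot: [0.114, 0.993, -0.0, -0.0]
ft_force: [-0.5, 0.3, -2.1]
opening: 0.0496
gripper_force: 30.0
```

Emit:
{"op": "arm_command", "data": {
  "deltas": [
    {"delta_pos": [0,0.0,0.02],"angular": [0,0,0],"jaw": 1},
    {"delta_pos": [0,0.0,0.03],"angular": [0,0,0],"jaw": 1},
    {"delta_pos": [0,0.0,0.04],"angular": [0,0,0],"jaw": 1},
    {"delta_pos": [0,0.0,0.05],"angular": [0,0,0],"jaw": 1},
    {"delta_pos": [0,0.0,0.07],"angular": [0,0,0],"jaw": 1},
    {"delta_pos": [0,0.0,0.08],"angular": [0,0,0],"jaw": 1},
    {"delta_pos": [0,0.0,0.09],"angular": [0,0,0],"jaw": 1},
    {"delta_pos": [0,0.0,0.1],"angular": [0,0,0],"jaw": 1}
  ]
}}

```text
t: 19.35
eef_pos: [0.5707, 0.1448, 0.1764]
tcp_rot: [0.114, 0.993, -0.0, -0.0]
ft_force: [-0.8, -0.2, -3.4]
opening: 0.0495
gripper_force: 30.0
```

Emit:
{"op": "arm_command", "data": {
  "deltas": [
    {"delta_pos": [0,0.0,0.02],"angular": [0,0,0],"jaw": 1},
    {"delta_pos": [0,0.0,0.03],"angular": [0,0,0],"jaw": 1},
    {"delta_pos": [0,0.0,0.04],"angular": [0,0,0],"jaw": 1},
    {"delta_pos": [0,0.0,0.05],"angular": [0,0,0],"jaw": 1},
    {"delta_pos": [0,0.0,0.07],"angular": [0,0,0],"jaw": 1},
    {"delta_pos": [0,0.0,0.08],"angular": [0,0,0],"jaw": 1},
    {"delta_pos": [0,0.0,0.09],"angular": [0,0,0],"jaw": 1},
    {"delta_pos": [0,0.0,0.1],"angular": [0,0,0],"jaw": 1}
  ]
}}

```text
t: 20.35
eef_pos: [0.5707, 0.1448, 0.1754]
tcp_rot: [0.114, 0.993, -0.0, -0.0]
ft_force: [-1.2, 0.0, -6.1]
opening: 0.0495
gripper_force: 30.0
```

Emit:
{"op": "arm_command", "data": {
  "deltas": [
    {"delta_pos": [0,0.0,0.02],"angular": [0,0,0],"jaw": 1},
    {"delta_pos": [0,0.0,0.03],"angular": [0,0,0],"jaw": 1},
    {"delta_pos": [0,0.0,0.04],"angular": [0,0,0],"jaw": 1},
    {"delta_pos": [0,0.0,0.05],"angular": [0,0,0],"jaw": 1},
    {"delta_pos": [0,0.0,0.07],"angular": [0,0,0],"jaw": 1},
    {"delta_pos": [0,0.0,0.08],"angular": [0,0,0],"jaw": 1},
    {"delta_pos": [0,0.0,0.09],"angular": [0,0,0],"jaw": 1},
    {"delta_pos": [0,0.0,0.1],"angular": [0,0,0],"jaw": 1}
  ]
}}

```text
t: 21.35
eef_pos: [0.5708, 0.1448, 0.1745]
tcp_rot: [0.114, 0.993, -0.0, 0.0]
ft_force: [-0.6, -0.6, -6.1]
opening: 0.0493
gripper_force: 30.0
```

Emit:
{"op": "arm_command", "data": {
  "deltas": [
    {"delta_pos": [0,0.0,0.02],"angular": [0,0,0],"jaw": 1},
    {"delta_pos": [0,0.0,0.03],"angular": [0,0,0],"jaw": 1},
    {"delta_pos": [0,0.0,0.04],"angular": [0,0,0],"jaw": 1},
    {"delta_pos": [0,0.0,0.05],"angular": [0,0,0],"jaw": 1},
    {"delta_pos": [0,0.0,0.07],"angular": [0,0,0],"jaw": 1},
    {"delta_pos": [0,0.0,0.08],"angular": [0,0,0],"jaw": 1},
    {"delta_pos": [0,0.0,0.09],"angular": [0,0,0],"jaw": 1},
    {"delta_pos": [0,0.0,0.1],"angular": [0,0,0],"jaw": 1}
  ]
}}

```text
t: 22.35
eef_pos: [0.5708, 0.1449, 0.1735]
tcp_rot: [0.114, 0.993, 0.0, 0.0]
ft_force: [0.5, 0.1, -0.5]
opening: 0.0492
gripper_force: 30.0
```

The sleeve pulled down by about 4.5 N, then started to resist, so the balls are in the groove. I'm letting go.

Emit:
{"op": "arm_command", "data": {
  "deltas": [
    {"delta_pos": [0,0,0],"angular": [0,0,0],"jaw": 1},
    {"delta_pos": [0,0,0],"angular": [0,0,0],"jaw": 0.4},
    {"delta_pos": [0,0,0],"angular": [0,0,0],"jaw": 0.2},
    {"delta_pos": [0,0,0],"angular": [0,0,0],"jaw": 0},
    {"delta_pos": [0,0,0],"angular": [0,0,0],"jaw": 0},
    {"delta_pos": [0,0,0],"angular": [0,0,0],"jaw": 0},
    {"delta_pos": [0,0,0],"angular": [0,0,0],"jaw": 0},
    {"delta_pos": [0,0,0],"angular": [0,0,0],"jaw": 0}
  ],
  "newtons": 5
}}

```text
t: 23.35
eef_pos: [0.5707, 0.1448, 0.1734]
tcp_rot: [0.114, 0.993, -0.0, -0.0]
ft_force: [0.3, -0.7, -0.2]
opening: 0.0913
gripper_force: 0.0
```

Emit:
{"op": "arm_command", "data": {
  "deltas": [
    {"delta_pos": [0,0,-0.5],"angular": [0,0,0],"jaw": 0},
    {"delta_pos": [0,0,-1.5],"angular": [0,0,0],"jaw": 0},
    {"delta_pos": [0,0,-3],"angular": [0,0,0],"jaw": 0},
    {"delta_pos": [0,0,-5],"angular": [0,0,0],"jaw": 0},
    {"delta_pos": [0,0,-8],"angular": [0,0,0],"jaw": 0},
    {"delta_pos": [0,0,-11],"angular": [0,0,0],"jaw": 0},
    {"delta_pos": [0,0,-12],"angular": [0,0,0],"jaw": 0},
    {"delta_pos": [0,0,-12],"angular": [0,0,0],"jaw": 0}
  ]
}}

```text
t: 24.35
eef_pos: [0.5708, 0.1449, 0.2939]
tcp_rot: [0.114, 0.993, 0.0, 0.001]
ft_force: [0.1, 0.6, -0.3]
opening: 0.0914
gripper_force: 0.0
```

Run:
```python
from rel import *
np.set_printoptions(precision=4,suppress=True)
im,d=snap('scene','s5');P=cloud('scene',d)
print(axis(P,[.57,.144],.018,np.arange(.04,.16,.015)))
m=(np.hypot(P[...,0]-.571,P[...,1]-.144)<.03)&(P[...,2]>.15)&(P[...,2]<.22);print('top z',np.sort(P[m][:,2])[-60::10])
o=sensors.get_obs();print(o['t'],o['eef_pos'],o['ft_force'],o['opening'])
cv2.imwrite('pics/s5c.png',cv2.resize(im[120:290,180:340,::-1],None,fx=3.5,fy=3.5))
```

```text
[[ 0.04   24.      0.5705  0.143   0.0008]
 [ 0.055  28.      0.57    0.1434  0.0008]
 [ 0.07   26.      0.57    0.1441  0.001 ]
 [ 0.085  30.      0.5704  0.1447  0.0007]
 [ 0.1    32.      0.57    0.1441  0.0008]
 [ 0.115  33.      0.5706  0.1448  0.0008]
 [ 0.13   28.      0.5702  0.1446  0.0008]
 [ 0.145  22.      0.5708  0.1452  0.0006]]
top z [0.1807 0.1808 0.1811 0.1814 0.1819 0.1823]
24.4 [0.5705 0.1448 0.293 ] [-0.5154  0.8518 -0.128 ] 0.09113151750713745
```

View pics/s5c.png

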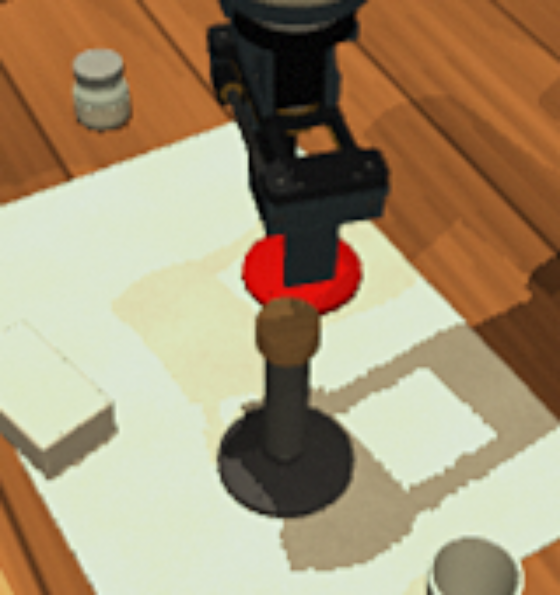

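The head stands upright on the post at (288,390). Its rim is about 15 mm above the base, the gripper is clear, and the bystanders in view haven't moved.

```bash
python3 -c "
from workcell import ticket
print(ticket.finish_job())"
```

```text
the job is handed in; nothing more can be done
None
```

The head is clicked onto the stand's catch and hangs upright with its rim about 15 mm above the base; the gripper is clear, and I handed the job in at about 24 s.

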